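# Reload the spring-fed cutting-plate dispenser at the pearl-oyster bench

### The job

Take the large white cutting plate out of the drying rack, lay it flat on the bench and let go, then take it again across its width. Load it flat, end first, into the spring magazine: press the plate already in there down with it just far enough, without driving the spring follower onto its bottom stop (feel for it: the head is clamped at a different height each time), then slide it under the two lips until it is fully home against the rear wall, on top of the other plate. Leave the small plate and everything else on the bench where it is.

Things in the scene. Friction and masses are not known exactly. Their poses are not given: they have to be found in the camera images.
- plate: White plastic slab to load, 120 x 50 x 14 mm, ends alike, about 85 g. Origin at its centre; x along the length, y through the thickness, z along the 50 mm width. At first it stands on a long edge in a rack slot, z up, centre 31 mm above the bench, its upper 30 mm clear of the ribs. Flat on the bench: y vertical, centre 7 mm up.
- rack: Grey drying rack, fixed, 140 (x) x 150 (y) x 6 mm, origin at the centre of its underside. Two slots 17 mm wide run along its x at y = -37.5 and +37.5 mm, between 6 mm thick ribs with tops 20 mm above the bench. One slot holds the large plate, the other the small one; which varies.
- magazine: Dark steel, fixed; origin under its foot's centre, z up, x slide-in way. Channel x -62 to 62, y +-26.5 mm. Rear half (x 0 to 62): walls, two 6 mm thick lips 8 mm inward, flared mouth x -10 to 0. Front half open, walls (outside y +-31.5) 22 mm below the lips. Head height varies: lips' underside 56 to 80 mm up. In it is a plate like the large one, top 1 mm below the lips. Home x 2, y 0.
- follower (a joint): Spring plate under the stack in the magazine. Value (m): how far it is pressed down, 0 at its upper stop (start), 0.020 at the hard bottom stop, which it must not be driven onto (stay below 0.019). About 5.4 N starts it, 0.3 N more per mm (11.4 N at the bottom). A plate's top passes below the lips from 0.013 on; with the second plate held under the lips it stays at about 0.013.
- small_plate: Small white plate 84 x 14 x 34 mm standing on edge in the other slot of the rack; origin at its centre, x along its length, z up. To be left alone.
- dish: Shallow steel bowl, 90 mm across, 30 mm high, origin at the centre of its underside. To be left alone.
- spatula: Spatula 190 mm long lying on the bench, x along its length. To be left alone.
- saline: White plastic bottle, 56 mm across, 130 mm high, origin at the centre of its underside. To be left alone.
- shell: Closed round brown oyster shell lying on the bench, 104 mm across, 26 mm high, origin at the centre of its underside. To be left alone.
There are look-alikes about, which are no part of the job. What is shaped like the plate but pink is not meant.

How it is judged:
On the way, in this order (a step that is already met when the one before it is completed fails the run):
1. the large plate lies flat on the bench, let go (angle between the y axis of plate and the z axis of magazine, either way round below 0.1 rad and height (world z) of plate below 0.012 m and contact force between the fingers and plate below 0.2 N), for 0.2 s.
2. the large plate presses the plate in the magazine and its follower down (value of joint follower above 0.009 m and horizontal distance between plate and magazine below 0.1 m), for 0.1 s.
At the end, for the whole second after the job is handed in: The large plate lies flat at rest under both lips on the other plate: centre within 4 mm of home (x 2, y 0 mm), 44 to 78 mm up, level and parallel to the channel within 0.06 rad, the follower held down by more than 11 mm (x of plate in the frame of magazine between -0.002 and 0.006 m and y of plate in the frame of magazine between -0.004 and 0.004 m and z of plate in the frame of magazine between 0.044 and 0.078 m and angle between the x axis of plate and the x axis of magazine, either way round below 0.06 rad and angle between the y axis of plate and the z axis of magazine, either way round below 0.06 rad and value of joint follower above 0.011 m and linear speed of plate below 0.02 m/s); the robot touches nothing.
It fails at once if the small plate, dish, spatula, bottle or shell is moved more than 30 mm (distance of any of small_plate, dish, spatula, saline, shell from where it was at the start of the episode above 0.03 m).
It fails at once if the follower is driven onto its bottom stop (value of joint follower above 0.019 m).
It also fails if it takes over 64 s, if anything falls off the work surface, if the arm or the gripper's body presses on something with over 40 N, if the wrist force passes 120 N, or if a joint passes its speed limit or range.

### The arm

A 6-joint arm with a two-finger parallel gripper is mounted at the origin on the work surface. World frame = base frame: x ahead of the robot, y to its left, z up, the work surface at z = 0. Lengths are in m, angles in rad, forces in N, time in s.
With the tool pointing down it reaches from about 0.25 to 0.775 m from the base axis. Payload 4 kg.
Tool frame: the origin (TCP) lies at the centre of the arm's flange, where the gripper is bolted on; the fingertips stand 199 mm ahead of it and the grasp point (between the pads) lies 180 mm ahead of it; z points along the fingers, y is the line along which they close (so a half turn about z gives the same grasp; the last joint's range is limited). The gripper opens to 94 mm and grips with 3 to 60 N. Pads are 16 mm wide; open, the fingers measure 119 mm over their backs; the gripper's body (75 mm by 177 mm) begins 78 mm behind the grasp point.
Start: joints at [-1.331, 0.087, 1.371, -0, 1.684, -0.103], TCP at [0.185, -0.518, 0.405] pointing down, gripper open.
Joint ranges: [-3.1, 3.1], [-0.76, 2.03], [0.27, 2.55], [-1.08, 4.22], [0.17, 2.65], [-2.57, 2.57]. Speed limits (rad/s): [2.79, 2.79, 3.14, 3.14, 3.14, 3.14].

### API

Orientations are given as [roll, pitch, yaw] about the fixed x, y, z axes, in that order (R = Rz(yaw) Ry(pitch) Rx(roll)).
In Python, from bench import robot, eyes, models gives the robot as it stands.
- The arm moves only by the tool step_arm, never from a script. Its argument "commands" is a list that holds one entry, the list of rows, each a list of 7 numbers: the shift along the tool's x, y, z in mm, then the turn, a rotation vector about the tool's x, y, z in rad, then the finger opening in mm, from 0 to 94. In form: [[[tx, ty, tz, wx, wy, wz, gripper], ...]]. A call has 1 to 20 rows; each row shifts and turns the commanded pose from where the row before left it, along the tool's axes as they then stand; what a row does not reach is not made up. A row lasts 1/8 s, in which the tool goes at most 62.5 mm and 10.7 degrees, less where a joint would pass 70% of its speed; a pose out of reach is approached as far as the arm can. A call is refused whole if a number of a shift passes 62.5 or a number of a turn 0.188, either way. A call with a gripper value outside its range is refused whole. The fingers move at their own pace and stop on an object; the grip force is fixed at half the most. Time passes only in rows, so rows that do not move let the fingers close. It gives the time, the measured TCP pose, the force, the opening and the grip force at its end, in the units of the state.
- robot.get_obs(): the state, without advancing time (a new reading comes with each control period).
- eyes.snapshot(name): name is "scene" or "top" or "wrist"; returns a dict with "color" (420x560x3 uint8, red, green, blue), "camera_matrix" (3x3 intrinsics, pixels), "eye" and "rotation" of the camera in the world; the wrist camera has in their place "tool_from_camera" (4x4, takes a point from camera to tool coordinates, whose origin is the TCP and whose axes are the flange's). Camera axes: x right, y up, looking along -z (the intrinsics and any distortion apply to the point x, -y, -z); pixel columns grow to the right and rows downward; lengths in m; the calibration is good to about 2 mm. A picture is of the moment at which its call begins: read the wrist's pose just before it. There is no depth.
- robot.close_job(): hands the job in; it is judged then, once.
Trained networks look in a picture, given as the dict that the camera call returned (one of the last four; its "shot" number tells which), for a name from the list of things; names that differ only in an ending like _2 or _b are one class to them, and where a whole thing is asked for, a point or a joint stands for the part that bears it (a point fixed in the world has none). Each returns a list of dicts, best first, with "confidence" (0 to 1); they miss things now and then, are a little off and sometimes report something else, mostly with a low value. They report only what shows in the picture. A call takes as long as a camera call. They do not tell look-alikes from the thing itself.
- models.masks_of(picture, query): "mask" (420x560 bool, what is visible of it) and "xy" ([column, row] in pixels, amid what is visible of it).
- models.tip_of(picture, query): "xy" ([column, row] in pixels: a listed point, or the origin of a listed thing).
The state is a dict: "time": time; "joint_positions": joint angles; "qvel": joint speeds; "joint_torque": joint torques, N m; "tool_pos": TCP position; "ee_rot": TCP orientation; "wrist_force": force on the tool from outside, world axes, zero at the start; "wrist_torque": the same for the moment, N m; "width": finger opening in m; "finger_force": force on a finger pad.
Only numpy, scipy, OpenCV 4.12 (cv2) and the standard library are available. Lean on these libraries where they do the work, as an engineer would, in place of code of your own. Each camera call takes 0.05 s, during which the arm holds its last target. There are 200 camera calls.

## Working session

There is one attempt and no reset: what is moved stays moved. The work goes in short steps, Python scripts to look and compute and a tool call to move; the robot and the scene stay as the last step left them, time stands still between calls to the robot, and variables do not carry over. Pictures are saved under pics/ and viewed, at most 10 in all, crops included, and the job is handed in when it is done.

Besides the shell and the picture viewer there is one more tool, called after "Call:" by a JSON object that holds its "fn" and its "kwargs", one argument or row to a line. step_arm: Moves the arm, as the interface text tells. Its arguments: {"type":"object","properties":{"commands":{"type":"array"}},"required":["commands"]}

```bash
mkdir -p pics; ls; cat > h.py <<'E'
import numpy as np, cv2
from bench import robot, eyes, models
from scipy.spatial.transform import Rotation as R
def save(p,n): cv2.imwrite('pics/'+n+'.png',p['color'][:,:,::-1])
def cam(p,obs=None):
    if 'eye' in p: return np.array(p['eye']),np.array(p['rotation'])
    T=np.array(p['tool_from_camera']);Rt=R.from_euler('xyz',obs['ee_rot']).as_matrix()
    return Rt@T[:3,3]+obs['tool_pos'],Rt@T[:3,:3]
def ray(p,uv,z,obs=None):
    e,Rc=cam(p,obs);K=np.array(p['camera_matrix'])
    d=np.linalg.inv(K)@np.array([uv[0],uv[1],1.]);d=Rc@(d*[1,-1,-1])
    return e+d*(z-e[2])/d[2]
def proj(p,X,obs=None):
    e,Rc=cam(p,obs);c=(np.atleast_2d(X)-e)@Rc*[1,-1,-1];q=c@np.array(p['camera_matrix']).T
    return q[:,:2]/q[:,2:]
E
cat > a.py <<'E'
from h import *
np.set_printoptions(precision=4,suppress=True)
o=robot.get_obs();print(o)
for n in ['scene','top']:
    p=eyes.snapshot(n);save(p,n+'0');print(n,p['eye'],p['rotation'],p['camera_matrix'],[k for k in p])
    for q in ['plate','rack','magazine','small_plate','dish','spatula','saline','shell']:
        for m in models.masks_of(p,q)[:3]:
            ys,xs=np.nonzero(m['mask']);r=cv2.minAreaRect(np.c_[xs,ys].astype(np.float32)) if len(xs) else None
            print(q,round(m['confidence'],2),np.round(m['xy']),len(xs),np.round(cv2.boxPoints(r)).tolist() if r else '')
E
python3 a.py
```

```text
pics
{'time': 0.0, 'joint_positions': array([-1.3311,  0.0879,  1.3722, -0.    ,  1.6836, -0.1031]), 'qvel': array([-0.001 ,  0.0009, -0.0011, -0.0004,  0.001 ,  0.0008]), 'joint_torque': array([ -0.0017, -34.0185, -30.2432,   0.0715,   0.0332,  -0.0002]), 'tool_pos': array([ 0.1848, -0.5179,  0.4035]), 'ee_rot': array([-3.1395, -0.0002,  0.3428]), 'wrist_force': array([ 1.409 , -0.1572, -0.2479]), 'wrist_torque': array([ 0.0569,  0.0368, -0.0406]), 'finger_force': 0.0, 'width': 0.09377301002685645}
scene [0.9369 0.5224 0.7422] [ 0.7827 -0.0198  2.566 ] [[438.5173   0.     282.6147]
 [  0.     438.5173 206.4383]
 [  0.       0.       1.    ]] ['color', 'camera_matrix', 'eye', 'rotation', 'shot']
plate 0.86 [193. 137.] 761 [[170.0, 148.0], [170.0, 131.0], [216.0, 131.0], [216.0, 148.0]]
plate 0.78 [317. 165.] 665 [[292.0, 152.0], [303.0, 140.0], [337.0, 174.0], [326.0, 186.0]]
plate 0.65 [226. 167.] 695 [[199.0, 167.0], [244.0, 145.0], [251.0, 159.0], [206.0, 181.0]]
rack 0.61 [242. 188.] 1609 [[197.0, 175.0], [254.0, 144.0], [276.0, 185.0], [220.0, 216.0]]
magazine 0.92 [332. 329.] 1
[... 977 characters left out ...]
.0, 169.0], [382.0, 222.0], [371.0, 224.0]]
plate 0.68 [432. 188.] 596 [[417.0, 207.0], [441.0, 158.0], [452.0, 163.0], [427.0, 212.0]]
rack 0.86 [354. 206.] 2693 [[319.0, 178.0], [382.0, 169.0], [390.0, 227.0], [327.0, 236.0]]
magazine 0.71 [166. 210.] 762 [[129.0, 241.0], [142.0, 166.0], [181.0, 173.0], [167.0, 247.0]]
magazine 0.18 [352. 204.] 2842 [[319.0, 178.0], [381.0, 168.0], [390.0, 227.0], [328.0, 237.0]]
small_plate 0.58 [339. 199.] 294 [[333.0, 183.0], [342.0, 181.0], [347.0, 217.0], [339.0, 218.0]]
dish 0.89 [221. 125.] 990 [[205.0, 106.0], [240.0, 106.0], [240.0, 140.0], [205.0, 140.0]]
shell 0.85 [246. 284.] 1562 [[223.0, 263.0], [266.0, 263.0], [266.0, 307.0], [223.0, 307.0]]
```

```bash
sed -i "s/return np.array(p\['eye'\]),np.array(p\['rotation'\])/return np.array(p['eye']),R.from_euler('xyz',p['rotation']).as_matrix()/" h.py
cat > b.py <<'E'
from h import *
np.set_printoptions(precision=4,suppress=True)
a=[cv2.imread(f'pics/{n}0.png') for n in ['scene','top']]
cv2.imwrite('pics/t2.png',cv2.resize(a[1][90:320,100:480],(760,460),interpolation=cv2.INTER_CUBIC))
p={'eye':[0.4612,-0.036,0.9596],'rotation':[0.1172,-0.007,-1.5993],'camera_matrix':[[404.2735,0,277.5942],[0,404.2735,203.4325],[0,0,1]]}
for nm,z,pts in [('plate',.056,[[362,171],[373,169],[382,222],[371,224]]),('rack',.01,[[319,178],[382,169],[390,227],[327,236]]),('dish',.02,[[222,123]]),('shell',.015,[[245,285]]),('mag',.08,[[129,241],[142,166],[181,173],[167,247]]),('small',.04,[[333,183],[342,181],[347,217],[339,218]])]:
    X=np.array([ray(p,u,z) for u in pts]);print(nm,X[:,:2].tolist(),X.mean(0))
E
python3 b.py
```

```text
plate [[0.6363312864031729, -0.23946556526720958], [0.6402760977225315, -0.26478898703279136], [0.5189789584891195, -0.2782134316076984], [0.5151876644460721, -0.25326488901829075]] [ 0.5777 -0.2589  0.056 ]
rack [[0.6310804379702895, -0.1462711707035665], [0.648808369080159, -0.2980068862811718], [0.5096211401305748, -0.30870797522337523], [0.4927009388939245, -0.15945298509935002]] [ 0.5706 -0.2281  0.01  ]
dish [[0.769092028130681, 0.081793695004992]] [0.7691 0.0818 0.02  ]
shell [[0.385690829269467, 0.034434634257709755]] [0.3857 0.0344 0.015 ]
mag [[0.49170530615477587, 0.27830817116033235], [0.6560935079026459, 0.2520355354733006], [0.6380392269037474, 0.1660425050872243], [0.47647240996642015, 0.19631104653193815]] [0.5656 0.2232 0.08  ]
small [[0.6131439038989335, -0.17461610421968685], [0.6172479498623564, -0.1956105601420641], [0.5336684121388083, -0.20311144900551245], [0.5318911634450207, -0.1847190185692932]] [ 0.574  -0.1895  0.04  ]
```

View pics/scene0.png

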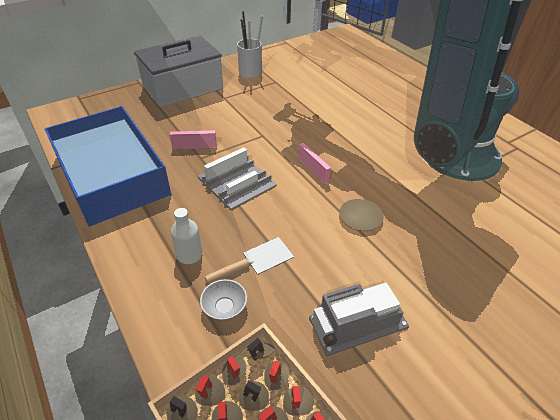

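View pics/t2.png

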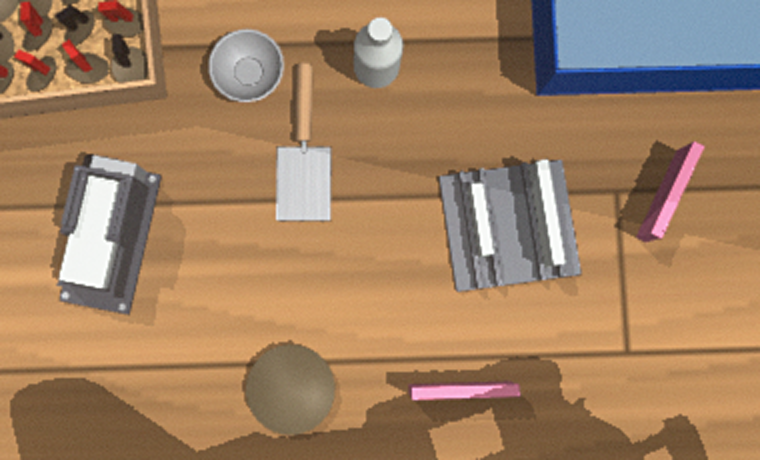

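The scene view shows the rack with two white plates around (232,180), pink look-alikes at (193,138) and (315,163), and the magazine at (360,315), open front towards the robot. In the cropped top view the large plate is at (550,213), the small one at (482,218), and the magazine's rear (lips) is at the top, +x.

Call:
{"fn": "step_arm", "kwargs": {
  "commands": [
    [[46,-11,0,0,0,0,94],[46,-11,0,0,0,0,94],[46,-11,0,0,0,0,94],[46,-11,0,0,0,0,94],[46,-11,0,0,0,0,94],[46,-11,0,0,0,0,94],[46,-11,0,0,0,0,94],[46,-11,0,0,0,0,94],[46,-11,0,0,0,0,94],[40,-11,0,0,0,0,94],[0,0,0,0,0,0.125,94],[0,0,0,0,0,0.125,94],[0,0,0,0,0,0,94],[0,0,0,0,0,0,94]]
  ]
}}

```text
time: 2.65
tool_pos: [0.5754, -0.2619, 0.4047]
ee_rot: [3.142, -0.0, 0.094]
wrist_force: [-0.1, -0.2, -0.1]
width: 0.0938
finger_force: 0.0
```

```bash
cat > c.py <<'E'
from h import *
np.set_printoptions(precision=4,suppress=True)
o=robot.get_obs();print(o['time'],o['tool_pos'],o['ee_rot'],o['wrist_force'])
p=eyes.snapshot('wrist');save(p,'w1')
for q,z in [('plate',.056),('small_plate',.04),('rack',.0)]:
    for m in models.masks_of(p,q)[:3]:
        ys,xs=np.nonzero(m['mask']);r=cv2.boxPoints(cv2.minAreaRect(np.c_[xs,ys].astype(np.float32)))
        print(q,round(m['confidence'],2),len(xs),np.round(r).tolist(),np.array([ray(p,u,z,o)[:2] for u in r]).tolist())
E
python3 c.py
```

```text
2.65 [ 0.5754 -0.2619  0.4047] [ 3.1415 -0.      0.0944] [-0.0703 -0.1574 -0.1294]
plate 0.9 4069 [[382.0, 219.0], [463.0, 117.0], [490.0, 137.0], [409.0, 240.0]] [[0.5646932182097103, -0.3593232225851799], [0.6658227896935544, -0.41678218564411906], [0.650083709776449, -0.44446744550670325], [0.546451718489325, -0.38811303943465114]]
plate 0.72 1849 [[277.0, 131.0], [293.0, 131.0], [294.0, 256.0], [279.0, 256.0]] [[0.6374796136440997, -0.25131901146793073], [0.6389353873501866, -0.2653435344616517], [0.5194632394236766, -0.27865496756119856], [0.5178742483037584, -0.263436464390763]]
plate 0.7 2055 [[135.0, 348.0], [232.0, 348.0], [232.0, 374.0], [135.0, 374.0]] [[0.4019715456364925, -0.12256954710804632], [0.4115155997930109, -0.22402802991028514], [0.3801151750528259, -0.22597653298837253], [0.37039253937113437, -0.12256471755311882]]
small_plate 0.77 1573 [[201.0, 146.0], [220.0, 145.0], [225.0, 229.0], [206.0, 231.0]] [[0.6161484802248979, -0.1788307846296115], [0.6190476504342212, -0.19721958622751268], [0.5353977457497874, -0.20718906234569037], [0.5322687281877798, -0.18776959229989615]]
rack 0.56 13951 [[178.0, 126.0], [319.0, 123.0], [322.0, 254.0], [181.0, 258.0]] [[0.6321017223798654, -0.1452649473760464], [0.6493580913305098, -0.2940172550044199], [0.5037615381653306, -0.3146498904119124], [0.4846823118671174, -0.15260792982210059]]
```

View pics/w1.png

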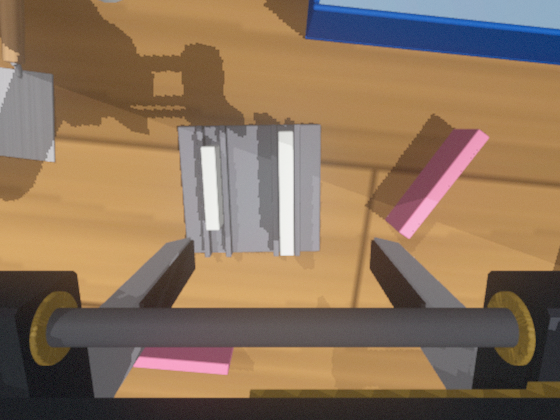

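The wrist view shows the large plate at (286,193) in the right-hand slot and the small one at (211,188), which agrees with the top view.

Call:
{"fn": "step_arm", "kwargs": {
  "commands": [
    [[3,3,40,0,0,-0.012,60],[0,0,50,0,0,0,60],[0,0,50,0,0,0,60],[0,0,33,0,0,0,60],[0,0,10,0,0,0,60],[0,0,0,0,0,0,60],[0,0,0,0,0,0,0],[0,0,0,0,0,0,0],[0,0,0,0,0,0,0],[0,0,0,0,0,0,0],[0,0,0,0,0,0,0]]
  ]
}}

```text
time: 4.22
tool_pos: [0.5788, -0.2646, 0.2218]
ee_rot: [3.141, -0.0, 0.105]
wrist_force: [0.2, -0.6, 1.5]
width: 0.0141
finger_force: 30.0
```

Call:
{"fn": "step_arm", "kwargs": {
  "commands": [
    [[0,0,-35,0,0,0,0],[0,0,-35,0,0,0,0],[-13,-43,0,0,0,0,0],[-13,-43,0,0,0,0,0],[-13,-43,0,0,0,0,0],[-13,-43,0,0,0,0,0],[0,0,0,0,0,0.14,0],[0,0,0,0,0,0.135,0],[0,0,40,0,0,0,0],[0,0,25,0,0,0,0],[0,0,8,0,0,0,0],[0,0,2,0,0,0,0],[0,0,0,0,0,0,0]]
  ]
}}

```text
time: 5.85
tool_pos: [0.5095, -0.0991, 0.2178]
ee_rot: [3.141, -0.002, -0.17]
wrist_force: [-0.4, -0.1, -0.5]
width: 0.0138
finger_force: 30.0
```

Call:
{"fn": "step_arm", "kwargs": {
  "commands": [
    [[0,0,1,0,0,0,0],[0,0,0,0,0,0,0],[0,0,0,0,0,0,94],[0,0,0,0,0,0,94],[0,0,0,0,0,0,94],[0,0,0,0,0,0,94],[0,0,0,0,0,0,94],[0,0,-18,0,0,0,94]]
  ]
}}

```text
time: 6.85
tool_pos: [0.5084, -0.0987, 0.2327]
ee_rot: [-3.141, 0.004, -0.17]
wrist_force: [0.6, 0.0, -0.5]
width: 0.0701
finger_force: 0.0
```

Call:
{"fn": "step_arm", "kwargs": {
  "commands": [
    [[0,-15,0,0,0,0,94],[0,-15,0,0,0,0,94],[0,-10,0,0,0,0,94],[0,-10,0,0,0,0,94],[0,-10,0,0,0,0,94],[0,-10,0,0,0,0,94],[0,0,0,0,0,0,94],[0,0,-50,0,0,0,94],[0,20,-60,0,0,0,94],[0,25,-60,0,0,0,94],[0,0,0,0,0,0,94],[0,0,0,0,0,0,94]]
  ]
}}

```text
time: 8.35
tool_pos: [0.5133, -0.0733, 0.4002]
ee_rot: [3.142, 0.0, -0.171]
wrist_force: [-0.8, -0.0, -0.2]
width: 0.094
finger_force: 0.0
```

```bash
cat > d.py <<'E'
from h import *
np.set_printoptions(precision=4,suppress=True)
o=robot.get_obs();print(o['time'],o['tool_pos'],o['ee_rot'],o['wrist_force'])
w=eyes.snapshot('wrist');save(w,'w2');t=eyes.snapshot('top');save(t,'t3')
for p,ob in ((w,o),(t,None)):
    for m in models.masks_of(p,'plate')[:4]:
        ys,xs=np.nonzero(m['mask']);r=cv2.boxPoints(cv2.minAreaRect(np.c_[xs,ys].astype(np.float32)))
        X=np.array([ray(p,u,.014,ob)[:2] for u in r]);print(round(m['confidence'],2),len(xs),X.mean(0),X.tolist())
a=cv2.resize(t['color'][90:320,100:480,::-1],(760,460));b=cv2.resize(w['color'][:,:,::-1],(400,300))
cv2.imwrite('pics/m1.png',np.vstack([cv2.resize(np.hstack([cv2.resize(a,(400,300)),b]),(800,300))]))
E
python3 d.py
```

```text
8.35 [ 0.5133 -0.0733  0.4002] [ 3.1416  0.0005 -0.171 ] [-0.782  -0.0349 -0.2443]
0.77 5469 [ 0.5146 -0.0662] [[0.5780758420969375, -0.05223888095645259], [0.5696235487372304, -0.1011152536338239], [0.45087279994146345, -0.08199444050857377], [0.45998093112825944, -0.02937741342582402]]
0.62 1255 [ 0.3816 -0.1377] [[0.40178213614788194, -0.10354923105225128], [0.3893730500074648, -0.1752094477024185], [0.3612262054768644, -0.17235390469987832], [0.3738398860862473, -0.09952899214810751]]
0.75 348 [ 0.4767 -0.06  ] [[0.4607099043907602, -0.032168855414978714], [0.501101018883148, -0.03910591200403708], [0.4927352890077549, -0.08789322639223937], [0.45240674998146285, -0.08071246637165985]]
0.72 149 [ 0.3817 -0.1655] [[0.38762284818796905, -0.10511851779011083], [0.39369967756333546, -0.2252866284539569], [0.37581975485890257, -0.2258353029714251], [0.3697936308290677, -0.10593340275135685]]
0.69 623 [ 0.6049 -0.4206] [[0.5515628196626077, -0.3750661420009409], [0.6715654212199114, -0.4401005850792432], [0.657955422814365, -0.4662832307936423], [0.538319870734903, -0.40093970728924405]]
```

View pics/m1.png

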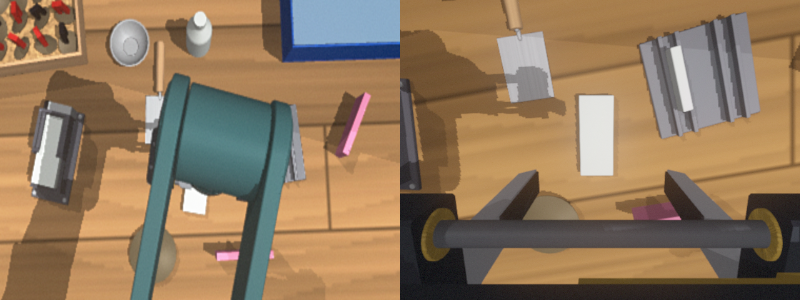

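The plate lies flat: left half of the picture (195,200), partly hidden by the arm; right half (596,135). Before taking it I'll look at the magazine from above with the wrist camera.

Call:
{"fn": "step_arm", "kwargs": {
  "commands": [
    [[0,-50,0,0,0,0,94],[0,-50,0,0,0,0,94],[0,-50,0,0,0,0,94],[0,-50,0,0,0,0,94],[0,-50,0,0,0,0,94],[0,-48,0,0,0,0,94],[0,0,0,0,0,0,94],[0,0,0,0,0,0,94]]
  ]
}}

```text
time: 9.55
tool_pos: [0.5638, 0.2205, 0.3994]
ee_rot: [3.14, 0.002, -0.17]
wrist_force: [0.2, -0.5, 0.3]
width: 0.0941
finger_force: 0.0
```

```bash
cat > e.py <<'E'
from h import *
np.set_printoptions(precision=4,suppress=True)
o=robot.get_obs();print(o['time'],o['tool_pos'],o['ee_rot'],o['wrist_force'])
w=eyes.snapshot('wrist');save(w,'w4');np.save('w4.npy',{'w':{k:w[k] for k in w},'o':o},allow_pickle=True)
for q in('magazine','plate','follower'):
    for m in models.masks_of(w,q)[:2]:
        ys,xs=np.nonzero(m['mask']);r=cv2.boxPoints(cv2.minAreaRect(np.c_[xs,ys].astype(np.float32)))
        print(q,round(m['confidence'],2),len(xs),np.round(r).tolist())
t=models.tip_of(w,'magazine');print(t)
b=cv2.resize(w['color'][60:330,60:420,::-1],(800,600),interpolation=cv2.INTER_CUBIC);cv2.imwrite('pics/w4c.png',b)
E
python3 e.py
```

```text
9.55 [0.5638 0.2205 0.3994] [ 3.1398  0.0019 -0.1697] [ 0.1879 -0.5192  0.2703]
magazine 0.73 3745 [[518.0, 132.0], [559.0, 132.0], [559.0, 246.0], [518.0, 246.0]]
magazine 0.58 3020 [[209.0, 261.0], [217.0, 100.0], [302.0, 104.0], [294.0, 265.0]]
[]
```

View pics/w4c.png

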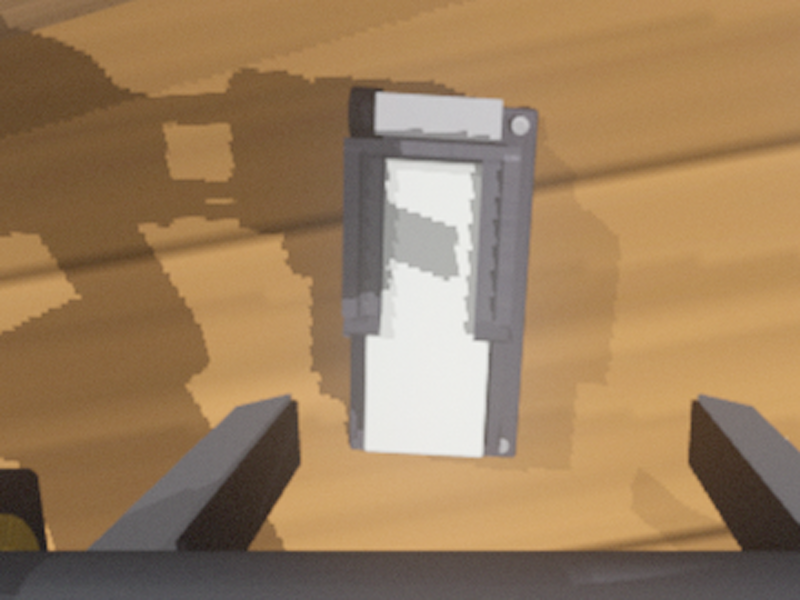

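The crop shows the plate in the magazine: front corners at (364,450) and (484,455), lips' inner rear corners at (385,158) and (480,162), and the lips' front ends at about row 336. The front faces the robot. I'll fit the pose from these points.

```bash
cat > f.py <<'E'
from h import *
from scipy.optimize import least_squares
np.set_printoptions(precision=4,suppress=True)
d=np.load('w4.npy',allow_pickle=True).item();w,o=d['w'],d['o']
c=np.array([[364,450],[484,455],[385,158],[480,162],[380,333],[475,337]])/2.2222+60
def res(v,full=False):
    x,y,a,H=v;L=np.array([[-.058,.025,H-.001],[-.058,-.025,H-.001],[.062,.0185,H+.006],[.062,-.0185,H+.006],[-.0,.0185,H+.006],[-.0,-.0185,H+.006]])
    X=L.copy();X[:,:2]=L[:,:2]@np.array([[np.cos(a),np.sin(a)],[-np.sin(a),np.cos(a)]])+[x,y]
    r=(proj(w,X,o)-c);r[4:,1]*=.1
    return r if full else r.ravel()
s=least_squares(res,[.566,.22,-.17,.07]);print(s.x,s.cost);print(res(s.x,True))
for H in(.06,.07,.08):
    q=least_squares(lambda v:res([*v,H]),[.566,.22,-.17]);print(H,q.x,q.cost)
E
python3 f.py
```

```text
[ 0.5677  0.2462 -0.2205  0.0708] 1.1703256423758448
[[ 0.3219 -0.1452]
 [-0.0841  0.1052]
 [-0.7688 -0.1683]
 [ 0.7319  0.3243]
 [ 0.1689 -0.6395]
 [-0.3531 -0.6127]]
0.06 [ 0.566   0.2473 -0.22  ] 12.863778673108506
0.07 [ 0.5675  0.2463 -0.2205] 1.2364932538704703
0.08 [ 0.569   0.2452 -0.221 ] 10.868863393973044
```

```bash
cat > g.py <<'E'
from h import *
p={'eye':[0.4612,-0.036,0.9596],'rotation':[0.1172,-0.007,-1.5993],'camera_matrix':[[404.2735,0,277.5942],[0,404.2735,203.4325],[0,0,1]]}
a=-.2205
for l in [(-.058,.025),(-.058,-.025),(.062,.0185),(.062,-.0185)]:
    X=[.5677+np.cos(a)*l[0]-np.sin(a)*l[1],.2462+np.sin(a)*l[0]+np.cos(a)*l[1],.070]
    print((proj(p,X)[0]-[100,90])*2)
for u in [(58,283),(105,290),(85,176),(122,180)]: print(ray(p,np.array(u)/2+[100,90],.07))
E
python3 g.py
```

```text
[ 57.04187164 279.59563345]
[101.57686094 288.32673048]
[ 87.91056755 174.87060279]
[120.37218095 181.16416665]
[0.51281117 0.2821792  0.07      ]
[0.50370044 0.23073597 0.07      ]
[0.6310564  0.25391097 0.07      ]
[0.62541761 0.21278675 0.07      ]
```

Call:
{"fn": "step_arm", "kwargs": {
  "commands": [
    [[4,49,0,0,0,0.006,80],[4,49,0,0,0,0,80],[4,49,0,0,0,0,80],[4,48,0,0,0,0,80],[3,48,0,0,0,0,80],[3,48,0,0,0,0,80],[0,0,50,0,0,0,80],[0,0,50,0,0,0,80],[0,0,50,0,0,0,80],[0,0,35,0,0,0,80],[0,0,12,0,0,0,80],[0,0,0,0,0,0,80],[0,0,0,0,0,0,80]]
  ]
}}

```text
time: 11.42
tool_pos: [0.5358, -0.0701, 0.2059]
ee_rot: [3.141, -0.004, -0.176]
wrist_force: [-0.5, 0.6, 1.0]
width: 0.0802
finger_force: 0.0
```

Call:
{"fn": "step_arm", "kwargs": {
  "commands": [
    [[0,0,0,0,0,0,0],[0,0,0,0,0,0,0],[0,0,0,0,0,0,0],[0,0,0,0,0,0,0],[0,0,0,0,0,0,0]]
  ]
}}

```text
time: 12.05
tool_pos: [0.535, -0.0697, 0.204]
ee_rot: [-3.142, -0.0, -0.176]
wrist_force: [-0.4, 0.2, 2.6]
width: 0.0496
finger_force: 30.0
```

Call:
{"fn": "step_arm", "kwargs": {
  "commands": [
    [[0,0,-30,0,0,0,0],[0,0,-40,0,0,0,0],[0,0,-36,0,0,0,0],[-12,-45,0,0,0,0,0],[-12,-55,0,0,0,0,0],[-12,-55,0,0,0,0,0],[-13,-55,0,0,0,0,0],[-13,-55,0,0,0,0,0],[-13,-53,0,0,0,0,0],[0,0,0,0,0,0.041,0],[0,0,0,0,0,0,0],[0,0,0,0,0,0,0]]
  ]
}}

```text
time: 13.55
tool_pos: [0.5168, 0.2559, 0.3092]
ee_rot: [3.141, 0.001, -0.217]
wrist_force: [0.2, -0.4, -0.5]
width: 0.0496
finger_force: 30.0
```

```bash
cat > i.py <<'E'
from h import *
import sys
np.set_printoptions(precision=4,suppress=True)
o=robot.get_obs();print(o['time'],o['tool_pos'],o['ee_rot'],o['wrist_force'])
w=eyes.snapshot('wrist');save(w,'w5')
a=-.217
def M(l): return [.5675+np.cos(a)*l[0]-np.sin(a)*l[1],.2458+np.sin(a)*l[0]+np.cos(a)*l[1],l[2]]
H=.071
print('lips/plate rear predicted',proj(w,[M(l) for l in [(.062,.0185,H+.006),(.062,-.0185,H+.006),(0,.0185,H+.006),(0,-.0185,H+.006)]],o))
Rt=R.from_euler('xyz',o['ee_rot']).as_matrix();b=o['tool_pos']
L=[[.0393,-.025,.190],[.0393,.025,.190],[-.08,-.025,.19],[-.08,.025,.19]]
print('plate lead corners pred',proj(w,np.array(L)@Rt.T+b,o))
cv2.imwrite('pics/w5c.png',cv2.resize(w['color'][40:340,80:480,::-1],(800,600),interpolation=cv2.INTER_CUBIC))
E
python3 i.py
```

```text
13.55 [0.5168 0.2559 0.3092] [ 3.141   0.0006 -0.2174] [ 0.1754 -0.4487 -0.4672]
lips/plate rear predicted [[247.2968  37.9893]
 [314.0593  37.9615]
 [249.6995 151.2349]
 [311.9718 151.19  ]]
plate lead corners pred [[231.616  182.6682]
 [334.4608 182.6382]
 [238.5325 392.9304]
 [327.3607 392.8812]]
```

View pics/w5c.png

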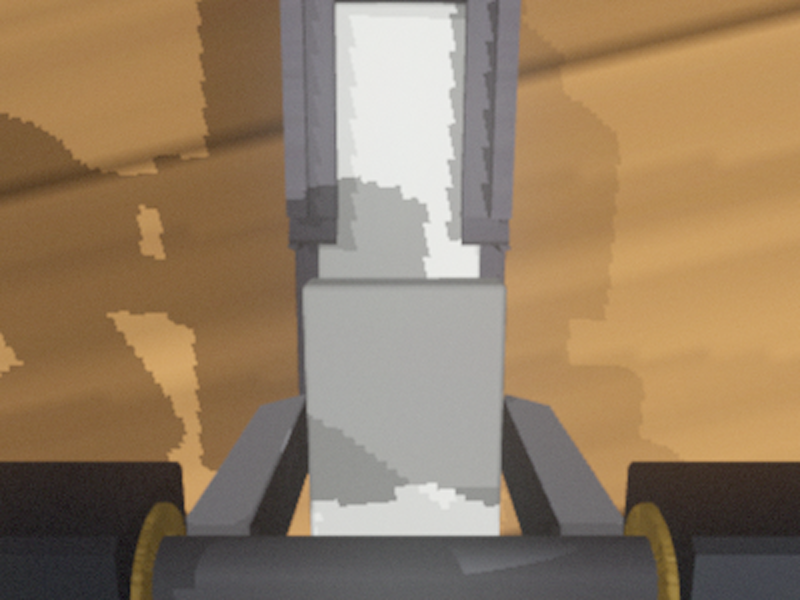

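Through the crop the held plate's leading edge is at (304–504, 283) and the lips' inner edges at x = 335 and 464, so it is about 1 mm right of the channel axis. I'll correct that, back off a little and descend.

Call:
{"fn": "step_arm", "kwargs": {
  "commands": [
    [[-4,-1,0,0,0,0,0],[0,0,15,0,0,0,0],[0,0,10,0,0,0,0],[0,0,0,0,0,0,0],[0,0,0,0,0,0,0]]
  ]
}}

```text
time: 14.22
tool_pos: [0.5132, 0.2583, 0.2845]
ee_rot: [3.141, 0.0, -0.217]
wrist_force: [-0.1, -0.0, -0.9]
width: 0.0496
finger_force: 30.0
```

Call:
{"fn": "step_arm", "kwargs": {
  "commands": [
    [[0,0,1.5,0,0,0,0],[0,0,1.5,0,0,0,0],[0,0,0,0,0,0,0],[0,0,0,0,0,0,0]]
  ]
}}

```text
time: 14.72
tool_pos: [0.5131, 0.2583, 0.2817]
ee_rot: [3.142, -0.0, -0.217]
wrist_force: [-0.5, 0.4, -1.1]
width: 0.0494
finger_force: 30.0
```

Call:
{"fn": "step_arm", "kwargs": {
  "commands": [
    [[0,0,1.5,0,0,0,0],[0,0,1.5,0,0,0,0],[0,0,0,0,0,0,0],[0,0,0,0,0,0,0]]
  ]
}}

```text
time: 15.22
tool_pos: [0.5131, 0.2583, 0.2786]
ee_rot: [3.141, -0.0, -0.217]
wrist_force: [-0.1, -0.1, -1.1]
width: 0.0496
finger_force: 30.0
```

Call:
{"fn": "step_arm", "kwargs": {
  "commands": [
    [[0,0,1.5,0,0,0,0],[0,0,1.5,0,0,0,0],[0,0,0,0,0,0,0],[0,0,0,0,0,0,0]]
  ]
}}

```text
time: 15.72
tool_pos: [0.5131, 0.2583, 0.2756]
ee_rot: [3.142, -0.0, -0.217]
wrist_force: [-0.4, -0.4, -1.4]
width: 0.0495
finger_force: 30.0
```

Call:
{"fn": "step_arm", "kwargs": {
  "commands": [
    [[0,0,1,0,0,0,0],[0,0,1,0,0,0,0],[0,0,0,0,0,0,0],[0,0,0,0,0,0,0]]
  ]
}}

```text
time: 16.23
tool_pos: [0.5131, 0.2583, 0.2741]
ee_rot: [-3.141, -0.001, -0.217]
wrist_force: [-1.9, 0.2, 4.0]
width: 0.0494
finger_force: 30.0
```

Call:
{"fn": "step_arm", "kwargs": {
  "commands": [
    [[0,0,1,0,0,0,0],[0,0,1,0,0,0,0],[0,0,0,0,0,0,0],[0,0,0,0,0,0,0]]
  ]
}}

```text
time: 16.73
tool_pos: [0.5132, 0.2583, 0.2718]
ee_rot: [-3.141, -0.0, -0.217]
wrist_force: [-1.1, -0.4, 3.7]
width: 0.0497
finger_force: 30.0
```

Call:
{"fn": "step_arm", "kwargs": {
  "commands": [
    [[0,0,1,0,0,0,0],[0,0,1,0,0,0,0],[0,0,0,0,0,0,0],[0,0,0,0,0,0,0]]
  ]
}}

```text
time: 17.23
tool_pos: [0.5131, 0.2583, 0.2697]
ee_rot: [-3.141, -0.0, -0.217]
wrist_force: [-0.9, -0.2, 4.4]
width: 0.0495
finger_force: 30.0
```

Call:
{"fn": "step_arm", "kwargs": {
  "commands": [
    [[0,0,1,0,0,0,0],[0,0,1,0,0,0,0],[0,0,0,0,0,0,0],[0,0,0,0,0,0,0]]
  ]
}}

```text
time: 17.73
tool_pos: [0.5132, 0.2583, 0.2678]
ee_rot: [-3.141, -0.0, -0.217]
wrist_force: [-2.3, 0.2, 4.5]
width: 0.0494
finger_force: 30.0
```

Call:
{"fn": "step_arm", "kwargs": {
  "commands": [
    [[0,0,1,0,0,0,0],[0,0,1,0,0,0,0],[0,0,1,0,0,0,0],[0,0,1,0,0,0,0],[0,0,0,0,0,0,0],[0,0,0,0,0,0,0]]
  ]
}}

```text
time: 18.48
tool_pos: [0.5132, 0.2583, 0.2641]
ee_rot: [-3.141, -0.0, -0.217]
wrist_force: [-2.1, 0.1, 6.3]
width: 0.0494
finger_force: 30.0
```

Call:
{"fn": "step_arm", "kwargs": {
  "commands": [
    [[0,0,1,0,0,0,0],[0,0,1,0,0,0,0],[0,0,1,0,0,0,0],[0,0,0.5,0,0,0,0],[0,0,0,0,0,0,0],[0,0,0,0,0,0,0]]
  ]
}}

```text
time: 19.23
tool_pos: [0.5131, 0.2584, 0.2608]
ee_rot: [-3.141, -0.0, -0.217]
wrist_force: [-2.1, 0.2, 6.5]
width: 0.05
finger_force: 30.0
```

```bash
cat > j.py <<'E'
from h import *
o=robot.get_obs();print(o['time'],o['tool_pos'],o['wrist_force'],o['wrist_torque'])
w=eyes.snapshot('wrist');s=eyes.snapshot('scene')
a=w['color'][40:340,80:480,::-1];b=cv2.resize(s['color'][250:370,270:430,::-1],(400,300),interpolation=cv2.INTER_CUBIC)
cv2.imwrite('pics/w6.png',np.hstack([a,b]))
E
python3 j.py
```

```text
19.225 [0.51310897 0.25835133 0.26083335] [-2.05153481  0.17233143  6.48336885] [-0.07305619  0.38493827  0.00130887]
```

View pics/w6.png

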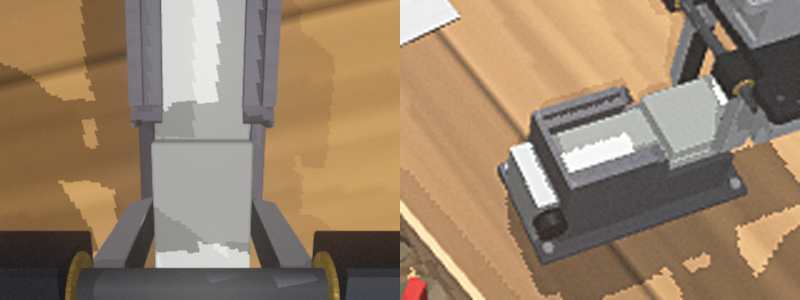

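```bash
cat > k.py <<'E'
from h import *
w=eyes.snapshot('wrist');save(w,'w7');s=eyes.snapshot('scene');save(s,'s7')
b=cv2.resize(s['color'][270:360,310:430,::-1],(800,600),interpolation=cv2.INTER_CUBIC);cv2.imwrite('pics/s7c.png',b)
w5=cv2.imread('pics/w5.png').astype(int).sum(2)/3;w7=cv2.imread('pics/w7.png').astype(int).sum(2)/3
for n,w in(('w5',w5),('w7',w7)):
    for r in (188,195,205,225):
        g=np.convolve(w[r],[1,1,0,-1,-1],'same');L=220+np.argmax(np.abs(g[220:245]));Rr=320+np.argmax(np.abs(g[320:345]));print(n,r,L,Rr,w[r,L-4:L+5].round(),w[r,Rr-4:Rr+5].round())
    print(n,'lead col282',w[172:190,282].round())
E
python3 k.py
```

```text
w5 188 231 331 [ 95.  83.  88.  88. 135. 163. 166. 167. 169.] [171. 171. 170. 169. 160. 145. 145. 150. 149.]
w5 195 231 331 [101.  92.  86.  86. 131. 160. 165. 167. 169.] [171. 172. 172. 167. 157. 140. 137. 142. 142.]
w5 205 232 331 [102.  84.  83. 100. 138. 165. 167. 170. 169.] [171. 172. 171. 166. 155. 143. 139. 140. 142.]
w5 225 232 330 [ 99.  88.  86.  83. 122. 156. 167. 169. 168.] [168. 169. 170. 168. 157. 143. 133. 137. 139.]
w5 lead col282 [173. 173. 174. 174. 173. 175. 163. 144. 127. 131. 143. 158. 164. 170.
 171. 173. 171. 172.]
w7 188 231 332 [ 88.  87.  89.  87. 133. 164. 167. 169. 170.] [170. 170. 168. 160. 143. 124. 116. 115. 115.]
w7 195 231 332 [ 86.  88.  89.  88. 128. 159. 165. 166. 167.] [170. 169. 167. 157. 136. 117. 114. 114. 114.]
w7 205 232 331 [ 84.  88.  86.  99. 138. 163. 169. 169. 168.] [171. 170. 169. 164. 153. 132. 113. 117. 116.]
w7 225 232 331 [ 87.  86.  86.  88. 125. 153. 164. 165. 167.] [168. 167. 168. 156. 138. 117. 115. 115. 116.]
w7 lead col282 [171. 171. 171. 171. 171. 171. 161. 138. 125. 127. 138. 153. 163. 169.
 172. 170. 169. 171.]
```

View pics/s7c.png

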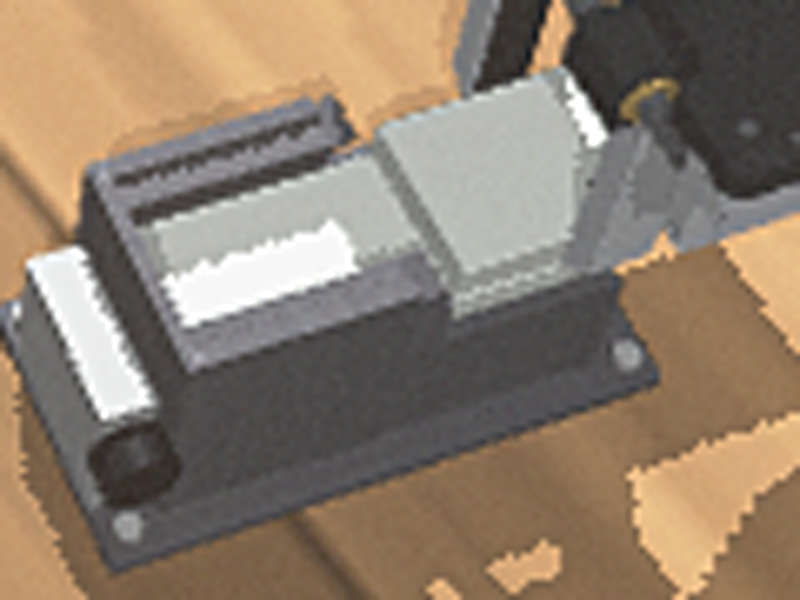

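The view shows the held plate level, not shifted in the grip, with the plate below it pressed down to about 14 mm. I'll go one more millimetre and start sliding.

Call:
{"fn": "step_arm", "kwargs": {
  "commands": [
    [[0,0,1,0,0,0,0],[2,0,0,0,0,0,0],[2,0,0,0,0,0,0],[2,0,0,0,0,0,0],[2,0,0,0,0,0,0],[2,0,0,0,0,0,0],[2,0,0,0,0,0,0],[0,0,0,0,0,0,0]]
  ]
}}

```text
time: 20.42
tool_pos: [0.5242, 0.2562, 0.2595]
ee_rot: [-3.141, 0.002, -0.217]
wrist_force: [-5.1, 0.4, 8.3]
width: 0.0496
finger_force: 30.0
```

Call:
{"fn": "step_arm", "kwargs": {
  "commands": [
    [[2,0,0,0,0,0,0],[2,0,0,0,0,0,0],[2,0,0,0,0,0,0],[2,0,0,0,0,0,0],[0,0,0,0,0,0,0]]
  ]
}}

```text
time: 21.05
tool_pos: [0.532, 0.2544, 0.2595]
ee_rot: [-3.141, 0.002, -0.217]
wrist_force: [-4.4, 0.7, 7.9]
width: 0.0497
finger_force: 30.0
```

Call:
{"fn": "step_arm", "kwargs": {
  "commands": [
    [[2,0,0,0,0,0,0],[2,0,0,0,0,0,0],[2,0,0,0,0,0,0],[2,0,0,0,0,0,0],[2,0,0,0,0,0,0],[0,0,0,0,0,0,0]]
  ]
}}

```text
time: 21.8
tool_pos: [0.5418, 0.2523, 0.2595]
ee_rot: [-3.141, 0.003, -0.217]
wrist_force: [-5.1, 1.0, 7.2]
width: 0.0496
finger_force: 30.0
```

```bash
cat > k.py <<'E'
from h import *
o=robot.get_obs();print(o['time'],o['tool_pos'],o['wrist_force'])
w=eyes.snapshot('wrist');save(w,'w8');s=eyes.snapshot('scene');save(s,'s8')
a=cv2.resize(w['color'][40:340,80:480,::-1],(400,300));b=cv2.resize(s['color'][270:360,310:430,::-1],(400,300),interpolation=cv2.INTER_CUBIC);cv2.imwrite('pics/m8.png',np.hstack([a,b]))
E
python3 k.py
```

```text
21.8 [0.54175473 0.25229321 0.25948328] [-5.08381075  1.00118398  7.19178156]
```

View pics/m8.png

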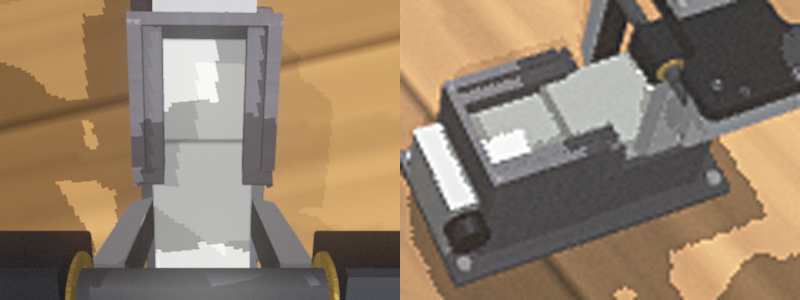

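The plate's leading end is about 14 mm under both lips, with its edge at row 140 against the lips' front at row 185. I'll release it, go behind it and push it home.

Call:
{"fn": "step_arm", "kwargs": {
  "commands": [
    [[0,0,0,0,0,0,75],[0,0,0,0,0,0,75],[0,0,0,0,0,0,75],[0,0,-20,0,0,0,75],[0,0,-25,0,0,0,20],[-50,0,0,0,0,0,20],[-50,0,0,0,0,0,20],[0,0,0,0,0,0,20],[0,0,20,0,0,0,20],[0,0,15,0,0,0,20],[0,0,9,0,0,0,20],[0,0,0,0,0,0,20],[0,0,0,0,0,0,20]]
  ]
}}

```text
time: 23.52
tool_pos: [0.4452, 0.2734, 0.2606]
ee_rot: [-3.141, -0.001, -0.217]
wrist_force: [-0.1, 0.5, 0.3]
width: 0.0198
finger_force: 0.0
```

Call:
{"fn": "step_arm", "kwargs": {
  "commands": [
    [[4,0,0,0,0,0,20],[4,0,0,0,0,0,20],[4,0,0,0,0,0,20],[3,0,0,0,0,0,20],[3,0,0,0,0,0,20],[3,0,0,0,0,0,20],[3,0,0,0,0,0,20],[0,0,0,0,0,0,20]]
  ]
}}

```text
time: 24.52
tool_pos: [0.4675, 0.2686, 0.2606]
ee_rot: [-3.141, 0.004, -0.217]
wrist_force: [-4.4, 1.4, 2.9]
width: 0.0198
finger_force: 2.6
```

Call:
{"fn": "step_arm", "kwargs": {
  "commands": [
    [[3,0,0,0,0,0,20],[3,0,0,0,0,0,20],[3,0,0,0,0,0,20],[3,0,0,0,0,0,20],[3,0,0,0,0,0,20],[3,0,0,0,0,0,20],[3,0,0,0,0,0,20],[3,0,0,0,0,0,20],[3,0,0,0,0,0,20],[3,0,0,0,0,0,20],[0,0,0,0,0,0,20]]
  ]
}}

```text
time: 25.9
tool_pos: [0.4969, 0.2622, 0.2607]
ee_rot: [-3.141, 0.003, -0.217]
wrist_force: [-4.6, 1.3, 4.0]
width: 0.0202
finger_force: 2.5
```

Call:
{"fn": "step_arm", "kwargs": {
  "commands": [
    [[1,0,0,0,0,0,20],[1,0,0,0,0,0,20],[1,0,0,0,0,0,20],[0,0,0,0,0,0,20]]
  ]
}}

```text
time: 26.4
tool_pos: [0.4996, 0.2615, 0.2606]
ee_rot: [-3.141, 0.003, -0.217]
wrist_force: [-5.9, 1.6, 3.9]
width: 0.0198
finger_force: 2.8
```

Call:
{"fn": "step_arm", "kwargs": {
  "commands": [
    [[1,0,0,0,0,0,20],[1,0,0,0,0,0,20],[0,0,0,0,0,0,20]]
  ]
}}

```text
time: 26.78
tool_pos: [0.5016, 0.2611, 0.2607]
ee_rot: [-3.141, 0.003, -0.217]
wrist_force: [-5.4, 1.3, 4.8]
width: 0.0199
finger_force: 2.8
```

Call:
{"fn": "step_arm", "kwargs": {
  "commands": [
    [[1,0,0,0,0,0,20],[0.5,0,0,0,0,0,20],[0,0,0,0,0,0,20]]
  ]
}}

```text
time: 27.15
tool_pos: [0.503, 0.2608, 0.2607]
ee_rot: [-3.141, 0.004, -0.217]
wrist_force: [-5.8, 1.6, 4.4]
width: 0.0199
finger_force: 2.8
```

Call:
{"fn": "step_arm", "kwargs": {
  "commands": [
    [[1,0,0,0,0,0,20],[0,0,0,0,0,0,20]]
  ]
}}

```text
time: 27.4
tool_pos: [0.504, 0.2606, 0.2606]
ee_rot: [-3.141, 0.003, -0.217]
wrist_force: [-6.2, 0.6, 4.4]
width: 0.0199
finger_force: 2.8
```

Call:
{"fn": "step_arm", "kwargs": {
  "commands": [
    [[1,0,0,0,0,0,20],[0,0,0,0,0,0,20]]
  ]
}}

```text
time: 27.65
tool_pos: [0.5048, 0.2604, 0.2606]
ee_rot: [-3.141, 0.004, -0.217]
wrist_force: [-6.1, 1.0, 5.4]
width: 0.0199
finger_force: 3.2
```

Call:
{"fn": "step_arm", "kwargs": {
  "commands": [
    [[1,0,0,0,0,0,20],[0,0,0,0,0,0,20]]
  ]
}}

```text
time: 27.9
tool_pos: [0.5052, 0.2604, 0.2605]
ee_rot: [-3.142, 0.006, -0.217]
wrist_force: [-8.8, 1.9, 5.7]
width: 0.0199
finger_force: 4.3
```

Call:
{"fn": "step_arm", "kwargs": {
  "commands": [
    [[1,0,0,0,0,0,20],[0,0,0,0,0,0,20]]
  ]
}}

```text
time: 28.15
tool_pos: [0.5057, 0.2604, 0.2604]
ee_rot: [3.142, 0.008, -0.216]
wrist_force: [-9.4, 2.5, 6.9]
width: 0.0202
finger_force: 5.3
```

```bash
cat > l.py <<'E'
from h import *
o=robot.get_obs();print(o['time'],o['tool_pos'],o['wrist_force'])
w=eyes.snapshot('wrist');save(w,'w9');s=eyes.snapshot('scene');save(s,'s9')
b=cv2.resize(w['color'][0:300,160:400,::-1],(480,600),interpolation=cv2.INTER_CUBIC);a=cv2.resize(s['color'][270:370,310:420,::-1],(320,600));cv2.imwrite('pics/m9.png',np.hstack([b,a]))
E
python3 l.py
```

```text
28.15 [0.50567719 0.26036586 0.26040144] [-9.36073354  2.47879848  6.92715178]
```

View pics/m9.png

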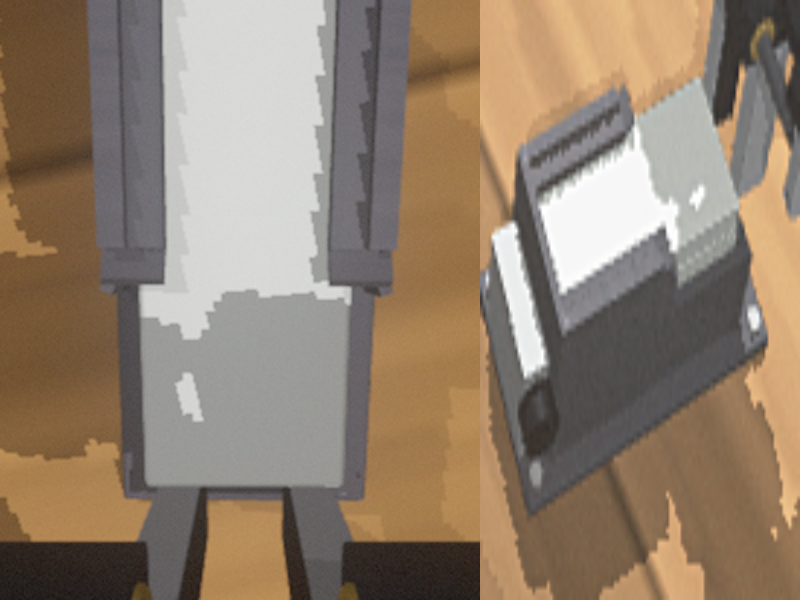

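The plate is inside the channel under both lips, its trailing edge at row 487 close to the magazine's front end at row 495. One firmer push will confirm the wall.

Call:
{"fn": "step_arm", "kwargs": {
  "commands": [
    [[1,0,0,0,0,0,20],[1,0,0,0,0,0,20],[1,0,0,0,0,0,20],[0,0,0,0,0,0,20]]
  ]
}}

```text
time: 28.75
tool_pos: [0.507, 0.2603, 0.2598]
ee_rot: [3.141, 0.015, -0.216]
wrist_force: [-15.3, 5.3, 7.9]
width: 0.0202
finger_force: 8.2
```

The tips stand still while the force climbs to 16 N, so the plate is home against the rear wall. Retreating.

Call:
{"fn": "step_arm", "kwargs": {
  "commands": [
    [[-5,0,0,0,0,0,20],[-20,0,0,0,0,0,20],[-20,0,-20,0,0,0,20],[0,0,-50,0,0,0,20],[0,0,-50,0,0,0,20],[0,0,0,0,0,0,20],[0,0,0,0,0,0,20]]
  ]
}}

```text
time: 29.62
tool_pos: [0.4668, 0.2683, 0.3796]
ee_rot: [3.141, -0.0, -0.217]
wrist_force: [0.1, 0.2, -0.8]
width: 0.0199
finger_force: 0.0
```

```bash
python3 -c "
from h import *
o=robot.get_obs();w=eyes.snapshot('wrist')
m=models.masks_of(w,'plate')
for k in m[:3]:
    ys,xs=np.nonzero(k['mask']);r=cv2.boxPoints(cv2.minAreaRect(np.c_[xs,ys].astype(np.float32)));X=np.array([ray(w,u,.072,o)[:2] for u in r])-[.5675,.2458];a=-.217
    print(k['confidence'],(X@np.array([[np.cos(a),-np.sin(a)],[np.sin(a),np.cos(a)]])).round(4).tolist())
print(robot.close_job())"
```

```text
0.8 [[0.0537, 0.0248], [0.0537, -0.0222], [-0.0559, -0.0243], [-0.0558, 0.0272]]
the job is handed in; nothing more can be done
None
```

I loaded the large plate into the magazine on top of the other one, under both lips and home against the rear wall, and handed the job in at about 30 s; the hand-in returned no verdict. The follower was pressed about 15 mm by measured travel, short of its bottom stop, and I left the small plate and everything else alone.

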